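Free the ratchet and lower the rack hold-down

TASK

Get the empty tube rack held down for uncapping: press the ratchet's release lever fully down so that the pawl swings out of the teeth, then push the raised hold-down arm down by the plate at its end until its cross pad rests on the rack. Only press and push: do not touch or shift the rack with the gripper, do not lift the arm, leave the vials, bottle and timer where they stand, and leave the lever down, the arm down and everything let go.

Things in the scene. Friction and masses are not known exactly. Their poses are not given: they have to be found in the camera images.
- stand: hold-down stand, fixed to the worktop: base plate 250 (x) x 140 (y) x 12 mm. Origin: centre of its underside; z up. The arm moves in the plane y = 0 about a pivot at x = 60, z = 95 mm, its end towards -x; the release lever overhangs the +y side. Grey uprights, highest 165 mm: behind the arm (y about -16 mm, x 43 to 117 mm) and at x = 104, y = 55 mm (pawl shaft)
- hinge_point (a point): point on the arm's hinge axis, in the arm's mid plane, 95 mm above the worktop; axes as the stand's
- push_plate (a point): centre of the upper face of the black push plate (50 mm along the arm, 64 mm across, 10 mm thick) on the arm's free end; moves with the arm. Arm raised: 240 mm above the worktop, 138 mm level distance from the pivot, face leaning 26 degrees with its normal towards the pivot. Arm down: 107 mm above the worktop, 201 mm from the pivot, face leaning 17 degrees the other way
- clamp_arm (a joint): angle of the arm, rad: 0 raised (bar 43 degrees above level), growing as its end goes down. Starts at 0 to 0.06; with the pawl engaged the toothed wheel stops it at 0.1 to 0.15. At about 0.75 it is level and its rubber cross pad (40 x 104 mm, 110 mm from the pivot) rests on the rack; stop 0.77. Stiff hinge: stays where it is left; takes about 4 to 10 N at the plate, square to the arm
- pawl_pivot (a point): point on the axis of the pawl shaft (parallel to the arm's hinge), in the arm's mid plane, 150 mm above the worktop, at stand x = 104 mm; axes as the stand's
- release_pad (a point): centre of the upper face of the black pad (34 x 36 mm, 8 mm thick) on the end of the release lever, 60 mm to the stand's -x from the pawl shaft, 95 mm to the stand's +y from the arm's plane. 168 mm above the worktop when engaged, about 25 mm lower fully pressed; moves on an arc about the shaft. Nothing stands above it
- pawl (a joint): angle of the pawl and its lever, rad: 0 engaged (lever up), growing as the lever pad is pressed down; clear of the teeth beyond about 0.15, stop at 0.42. Starts at 0 to 0.04. No return spring: a stiff pivot keeps it where it is left; pressing takes about 3 to 6 N
- tube_rack: empty navy wire tube rack, 78 x 82 mm (88 over its feet), 51 mm high, loose, standing on the base plate under the raised arm's cross pad. Origin: centre of its underside, z up
- white_vial: small bottle with white cap, 30 mm diameter, 68 mm high, standing beside the stand; bystander. Origin: centre of its underside
- blue_vial: small bottle with blue cap, 24 mm diameter, 52 mm high, standing beside the stand; bystander. Origin: centre of its underside
- small_bottle: capped bottle, 44 mm diameter, 85 mm high, behind the stand; bystander. Origin: centre of its underside
- timer: bench timer lying on its back, 66 x 66 x 18 mm; bystander. Origin: centre of its underside
Not all that is in view belongs to the job. Of the things like the tube_rack, leave any that is green or turquoise; of the rest the larger one is meant.

How it is judged:
By the outcome, as a careful person would: the job done as asked, in the order asked, and still so for the second after the job is handed in, with the robot touching nothing.
It also fails if it takes over 45 s, if anything falls off the work surface, if the arm or the gripper's body presses on something with over 40 N, if the wrist force passes 120 N, or if a joint passes its speed limit or range.

ROBOT

A 6-joint arm with a two-finger parallel gripper is mounted at the origin on a cart in front of the work surface, level with it; the furniture and walls round the work are solid. World frame = base frame: x ahead of the robot, y to its left, z up, the work surface at z = 0. Lengths are in mm, angles in rad, forces in N, time in s.
With the tool pointing down it reaches from about 275 to 750 mm from the base axis. Payload 10.2 kg.
Tool frame: the origin (TCP) lies at the very end of the fingers, on their centre line; the grasp point (between the pads) lies 19 mm behind it; y points along the fingers, x is the direction in which the jaws open and shut, and the axes are right-handed (so a half turn about y gives the same grasp; the last joint's range is limited). The gripper opens to 85 mm and grips with 20 to 120 N. Pads are 22 mm wide; open, the fingers measure 114 mm over their backs; the gripper's body (76 mm by 85 mm) begins 54 mm behind the grasp point. The pads swing forward as they close: fully open they stand 13 mm farther back than shut.
Start: joints at [-1.567, 0.313, 1.498, -0, 1.331, -0.223], TCP at [118.038, -511.564, 200.694] pointing down, gripper open.
Joint ranges: [-2.94, 2.94], [-0.97, 2.17], [0.19, 2.56], [-1.23, 4.37], [0.02, 3.11], [-2.88, 2.88]. Speed limits (rad/s): [2.39, 2.39, 3.01, 3.14, 3.14, 3.14].

INTERFACE

Orientations are given as a unit quaternion [w, x, y, z].
In Python, from rig import telemetry, imaging, ctrl gives the robot as it stands.
- The arm moves only by the shell command python3 -m handwheel 'ROWS' [FORCE]. ROWS is JSON, a list of rows, each an object with "delta_pos": the shift along the tool's x, y, z in cm, a list of three; "twist": the turn, a rotation vector about the tool's x, y, z in rad, a list of three; "jaw": the opening, from 0 (shut) to 1 (fully open). A call has exactly 10 rows; each row is the pose to reach, as a shift and turn from the pose commanded when the call began, along the tool's axes at that moment; what a row does not reach only later rows make up. A row lasts 1/12 s, in which the tool goes at most 41.7 mm and 7.16 degrees, less where a joint would pass 70% of its speed; a pose out of reach is approached as far as the arm can. A call with a gripper value outside its range is refused whole. The fingers move at their own pace and stop on an object; FORCE is the grip in N (left out, the last holds). Time passes only in rows, so rows that repeat a pose let the fingers close, or fill a call up. It gives the time, the measured TCP pose, the force and the opening at its end, in the units of the state.
- telemetry.sense(): the state, without advancing time (a new reading comes with each control period).
- imaging.capture(name): name is "scene" or "top"; returns a dict with "frame" (384x512x3 uint8, red, green, blue), "z_map" (384x512 float32, mm along the optical axis (not along the pixel's ray), 0 where there is no reading), "fx", "fy", "cx", "cy" (pixels), "D" ([k1, k2, p1, p2, k3] as OpenCV has them; the pictures are not rectified), "rvec" (rotation vector, rad) and "tvec" (3), from world to camera coordinates, as OpenCV has them. Camera axes: x right, y down, z forward; pixel columns grow to the right and rows downward; lengths in mm; the calibration is good to about 2 mm. A picture is of the moment at which its call begins.
- ctrl.finish_job(): hands the job in, once; it reports no verdict.
The state is a dict: "time_s": time; "joints": joint angles; "dq": joint speeds; "tau": joint torques, N m; "eef_pos": TCP position; "ee_rot": TCP orientation; "force": force on the tool from outside, world axes, zero at the start; "wrist_torque": the same for the moment, N m; "grip_width": opening from 0.0 (shut) to 1.0 (fully open).
Only numpy, scipy, OpenCV 4.12 (cv2) and the standard library are available. Lean on these libraries where they do the work, as an engineer would, in place of code of your own. Each camera call takes 0.05 s, during which the arm holds its last target.

## Working session

There is one attempt and no reset: what is moved stays moved. The work goes in short steps, Python scripts to look and compute and a shell command to move; the robot and the scene stay as the last step left them, time stands still between calls to the robot, and variables do not carry over. Pictures are saved under pics/ and viewed, and the job is handed in when it is done.

```bash
mkdir -p pics; python3 - <<'E'
from rig import telemetry, imaging
import cv2, numpy as np
print(telemetry.sense())
for n in("scene","top"):
    c=imaging.capture(n); np.savez(f"pics/{n}0.npz",**c)
    cv2.imwrite(f"pics/{n}0.png",cv2.resize(c["frame"][:,:,::-1],(800,600)))
    print(n,c["fx"],c["fy"],c["cx"],c["cy"],c["D"],c["rvec"],c["tvec"],(c["z_map"]>0).mean())
E
```

```text
{'time_s': 0.0, 'joints': array([-1.56737228e+00,  3.13455912e-01,  1.49843818e+00, -2.79324662e-05,
        1.33098449e+00, -2.23423965e-01]), 'dq': array([-0.00044568,  0.00060918,  0.00011722,  0.00127299, -0.00029247,
        0.00023634]), 'tau': array([ 8.45993291e-04, -4.12260425e+01, -2.59734535e+01, -1.82917806e-04,
        4.11290734e-03, -4.35501661e-06]), 'eef_pos': array([ 118.04349327, -511.25600062,  200.13165828]), 'ee_rot': array([ 0.55372786, -0.55303019,  0.44048652, -0.43990305]), 'force': array([ 0.11267764, -0.24557069, -0.42837611]), 'wrist_torque': array([-0.0001354 , -0.08073489,  0.00393153]), 'grip_width': 0.9958322600007605}
scene 467.780445975848 467.780445975848 268.84702857732043 189.68240939595427 [-0.15506722  0.          0.          0.          0.        ] [ 0.81768978 -2.22807962  1.42933847] [535.92502902 236.06466743 937.53429929] 0.9959513346354166
top 351.569172899792 351.569172899792 257.2685723722999 192.81933979052803 [-0.07281869  0.          0.          0.          0.        ] [ 2.17343909 -2.11326775  0.14381827] [159.92905462 574.07114718 986.05737736] 0.9959309895833334
```

View pics/scene0.png

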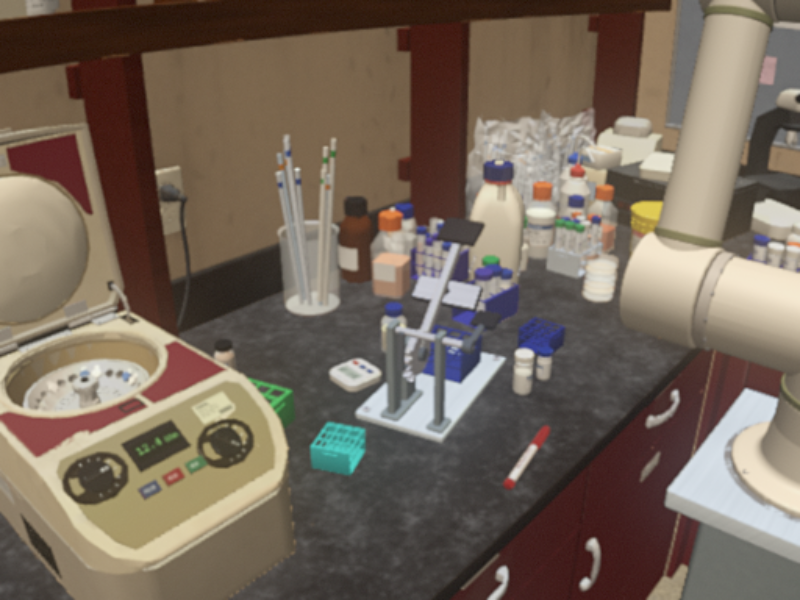

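View pics/top0.png

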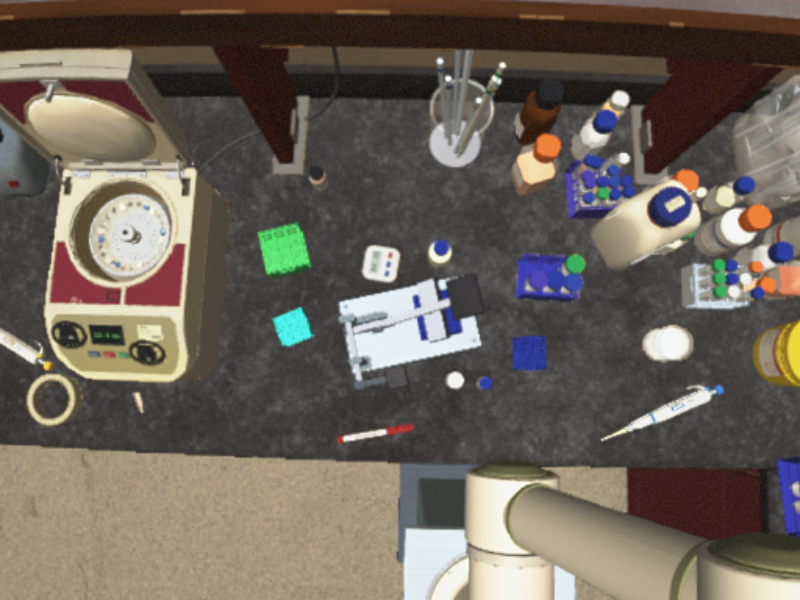

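The scene view shows the stand around (430,380) with its raised plate at (462,232). In the top view the base plate spans (340-480, 280-385), the black push plate is at (463,297) and the lever pad at (397,377). A navy rack under the arm is at (440,315), with a smaller navy one outside at (529,352) and green and turquoise ones to the left. Next I'll measure.

```bash
cat > h.py <<'E'
import cv2, numpy as np
from scipy.spatial.transform import Rotation as R
def load(n):
    return dict(np.load(n))
def pts(c,mask=None):
    z=c["z_map"]; v,u=np.nonzero((z>0) if mask is None else (mask&(z>0)))
    K=np.array([[c["fx"],0,c["cx"]],[0,c["fy"],c["cy"]],[0,0,1.]])
    n=cv2.undistortPoints(np.stack([u,v],1).astype(float)[:,None],K,c["D"])[:,0]
    d=z[v,u][:,None]; P=np.hstack([n*d,d])
    M=cv2.Rodrigues(c["rvec"])[0]
    return (P-c["tvec"].ravel())@M, u, v
def cloud(c):
    P,u,v=pts(c); W=np.full(c["z_map"].shape+(3,),np.nan); W[v,u]=P; return W
def proj(c,X):
    K=np.array([[c["fx"],0,c["cx"]],[0,c["fy"],c["cy"]],[0,0,1.]])
    return cv2.projectPoints(np.atleast_2d(np.array(X,float)),c["rvec"],c["tvec"],K,c["D"])[0][:,0]
E
python3 - <<'E'
from h import *
c=load("pics/top0.npz"); W=cloud(c); f=c["frame"].astype(int)
s=lambda x,y:W[int(y*.64),int(x*.64)].round(0)
for n,p in dict(plate=(463,297),pad=(397,377),base=(400,335),timer=(380,263),white=(455,380),blue=(485,382),bot=(440,250),rack2=(529,352),tq=(293,327),grn=(285,250),table=(330,400)).items(): print(n,s(*p))
# base plate: white, height ~12
g=f.min(2)>130
m=g&(abs(W[...,2]-12)<7)&(W[...,0]>200)
k,l,st,ce=cv2.connectedComponentsWithStats(m.astype(np.uint8))
for i in range(1,k):
    if st[i,4]>300: 
        print(st[i],ce[i]); P=W[l==i][:,:2].astype(np.float32); P=P[np.isfinite(P).all(1)]; print(cv2.minAreaRect(P), cv2.boxPoints(cv2.minAreaRect(P)), W[l==i][:,2].mean())
for n in("top","scene"):
    c=load(f"pics/{n}0.npz")
    x=(slice(165,260),slice(210,320)) if n=="top" else (slice(130,290),slice(215,380))
    cr=c["frame"][x][:,:,::-1]; s=min(800/cr.shape[1],600/cr.shape[0]); cv2.imwrite(f"pics/crop_{n}.png",cv2.resize(cr,None,fx=s,fy=s,interpolation=cv2.INTER_CUBIC))
E
```

```text
plate [551.  82. 236.]
pad [429. 179. 167.]
base [510. 178.  11.]
timer [647. 222.  17.]
white [427.  78.  69.]
blue [425.  22.  51.]
bot [658. 111.  88.]
rack2 [484. -69.  -0.]
tq [519. 387.   5.]
grn [671. 412.   2.]
table [381. 309.  -0.]
[232 157  24  23 417] [243.39088729 168.14628297]
((648.6437377929688, 220.0678253173828), (65.91767883300781, 66.28002166748047), 81.28707885742188) [[610.89343 192.5095 ]
 [676.40857 182.46916]
 [686.39404 247.62614]
 [620.8789  257.6665 ]] 15.018506692809655
[217 183  51  21 603] [244.07462687 193.36650083]
((564.6312255859375, 218.337158203125), (51.13991928100586, 153.15045166015625), 13.447315216064453) [[521.9546  286.8667 ]
 [557.56995 137.91498]
 [607.30786 149.80762]
 [571.6925  298.75934]] 11.366532254506808
[ 227  202   81   36 1396] [263.11246418 219.28080229]
((504.8062438964844, 146.15206909179688), (78.3133773803711, 234.66835021972656), 13.870529174804688) [[438.66302  250.67778 ]
 [494.91974   22.852383]
 [570.94946   41.626358]
 [514.69275  269.45175 ]] 11.278332413431366
```

View pics/crop_top.png

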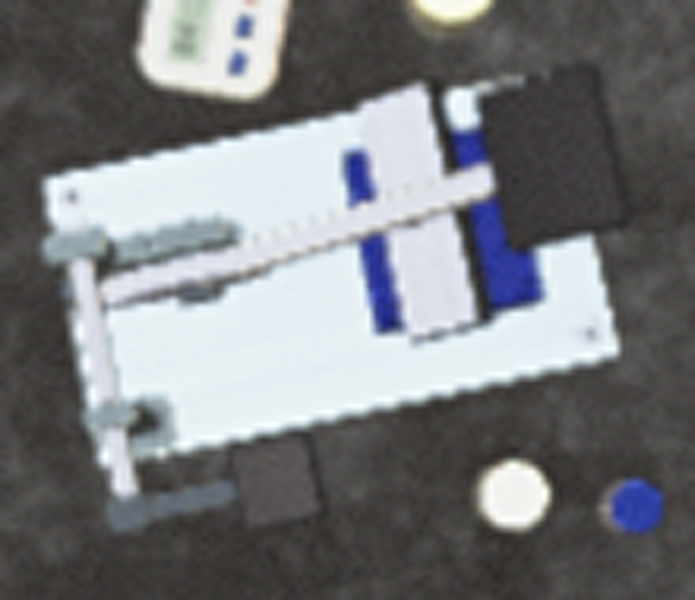

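View pics/crop_scene.png

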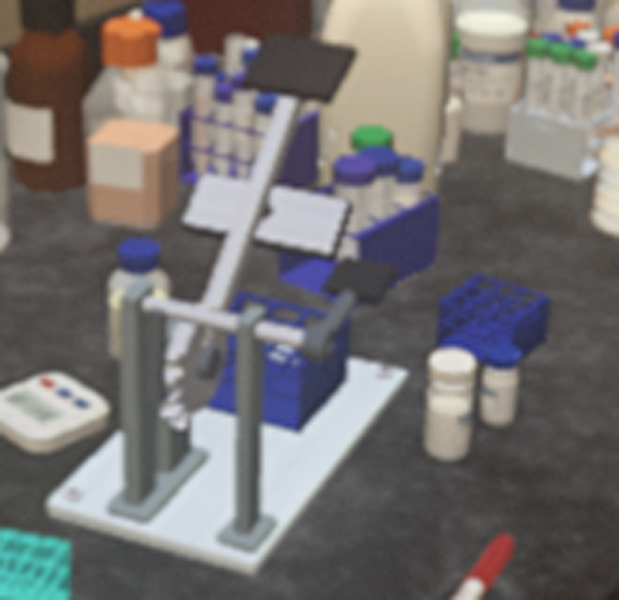

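```bash
python3 - <<'E'
from h import *
A=[]
for n in("top","scene"):
    c=load(f"pics/{n}0.npz"); W=cloud(c); f=c["frame"].astype(int); dark=f.max(2)<75
    # base plate, all visible points
    x,y,z=W[...,0],W[...,1],W[...,2]
    box=(x>380)&(x<680)&(y>-40)&(y<340)
    m=box&(f.min(2)>100)&(abs(z-12)<4)&~((x>605)&(y>180))
    P=W[m][:,:2].astype(np.float32); r=cv2.minAreaRect(P); print(n,"base",m.sum(),r)
    for nm,mm in dict(plate=box&dark&(z>215)&(z<260), pad=box&dark&(z>155)&(z<180)&(x<460)).items():
        k,l,st,ce=cv2.connectedComponentsWithStats(mm.astype(np.uint8))
        if k<2: print(n,nm,"none"); continue
        i=1+st[1:,4].argmax(); Q=W[l==i]
        print(n,nm,len(Q),"px",(ce[i]).round(),"mean",Q.mean(0).round(1),"min",Q.min(0).round(),"max",Q.max(0).round(), cv2.minAreaRect(Q[:,:2].astype(np.float32)))
        u,s,vt=np.linalg.svd(Q-Q.mean(0),full_matrices=False); print("  normal",vt[2].round(3))
E
```

```text
top base 1962 ((510.3507080078125, 155.345458984375), (243.2529754638672, 249.82846069335938), 13.643815040588379)
top plate 515 px [298. 189.] mean [552.1  78.7 238. ] min [518.  50. 226.] max [588. 106. 249.] ((553.0079345703125, 79.08265686035156), (63.5503044128418, 46.60092544555664), 14.135160446166992)
  normal [-0.099  0.385  0.918]
top pad 21 px [259. 240.] mean [432.2 166.1 166.1] min [417. 161. 164.] max [449. 172. 169.] ((433.1327819824219, 166.57864379882812), (33.3323974609375, 5.739516258239746), 10.420919418334961)
  normal [ 0.116 -0.619  0.777]
scene base 1621 ((523.4420776367188, 163.61245727539062), (283.25299072265625, 254.4718780517578), 13.895772933959961)
scene plate 224 px [292. 147.] mean [556.8  88.9 234.9] min [520.  63. 221.] max [586. 111. 247.] ((553.31787109375, 84.56824493408203), (63.03937911987305, 46.517555236816406), 8.095285415649414)
  normal [-0.123  0.418  0.9  ]
scene pad 139 px [311. 204.] mean [426.1 187.2 163.7] min [410. 167. 155.] max [446. 204. 168.] ((428.3617858886719, 185.8419647216797), (32.60595703125, 30.714998245239258), 14.45347785949707)
  normal [-0.102  0.163  0.981]
```

The crops confirm the identity. Of the rack-like things, green is at top (285,250), turquoise at (293,327), and a smaller navy one at (529,352). The larger navy one, at (440,315) under the cross pad, is the tube_rack. Now the stand pose and the tool axes.

```bash
cat >> h.py <<'E'
O=np.array([533.3,160.9,0]); SX=np.array([-.2385,.9711,0]); SY=np.array([-.9711,-.2385,0])
def st(x,y,z): return O+x*SX+y*SY+np.array([0,0,z])
def tool():
    from rig import telemetry
    s=telemetry.sense(); q=s["ee_rot"]; M=R.from_quat(q[[1,2,3,0]]).as_matrix()
    return s,M
def go(target,cur=None):
    s,M=tool(); d=(np.array(target)-s["eef_pos"])
    print("t",round(s["time_s"],2),"tcp",s["eef_pos"].round(1),"F",s["force"].round(1),"delta_cm",(M.T@d/10).round(2)); return M
E
python3 - <<'E'
from h import *
print("pad",st(44,95,168),"plate up",st(60-138,0,240),"down",st(60-201,0,107))
M=go(st(44,95,215)); print(M.round(3))
E
```

```text
pad [430.5515 180.9709 168.    ] plate up [551.903   85.1542 240.    ] down [566.9285  23.9749 107.    ]
t 0.1 tcp [ 118.1 -511.3  200.2] F [-0.4 -0.4  0.1] delta_cm [-60.43  -1.4   46.02]
[[ 0.225  0.     0.974]
 [-0.974  0.001  0.225]
 [-0.001 -1.     0.   ]]
```

```bash
python3 -m handwheel '[{"delta_pos":[-2,-4,2],"twist":[0,0,0],"jaw":0},{"delta_pos":[-5,-5,5],"twist":[0,0,0],"jaw":0},{"delta_pos":[-8,-6,8],"twist":[0,0,0],"jaw":0},{"delta_pos":[-11,-6,11],"twist":[0,0,0],"jaw":0},{"delta_pos":[-14,-6,14],"twist":[0,0,0],"jaw":0},{"delta_pos":[-17,-6,17],"twist":[0,0,0],"jaw":0},{"delta_pos":[-20,-6,20],"twist":[0,0,0],"jaw":0},{"delta_pos":[-23,-6,23],"twist":[0,0,0],"jaw":0},{"delta_pos":[-26,-6,26],"twist":[0,0,0],"jaw":0},{"delta_pos":[-29,-6,28],"twist":[0,0,0],"jaw":0}]'
python3 -c "
from h import *
M=go(st(44,95,195)); print(M.round(3), tool()[0]['joints'].round(2), tool()[0]['grip_width'])"
```

```text
time_s: 0.93
eef_pos: [323.1, -171.6, 260.6]
ee_rot: [0.553, -0.553, 0.44, -0.44]
force: [0.7, 0.0, 0.0]
grip_width: -0.002
t 0.93 tcp [ 323.1 -171.6  260.6] F [0.7 0.  0. ] delta_cm [-31.95   6.56  18.38]
[[ 0.224  0.     0.974]
 [-0.974  0.     0.224]
 [-0.    -1.     0.   ]] [-0.81 -0.1   1.8   0.    1.44  0.53] -0.001584828007874573
```

```bash
python3 -m handwheel '[{"delta_pos":[-3,0,2],"twist":[0,0,0],"jaw":0},{"delta_pos":[-7,0,4],"twist":[0,0,0],"jaw":0},{"delta_pos":[-11,0,6],"twist":[0,0,0],"jaw":0},{"delta_pos":[-15,0,8.5],"twist":[0,0,0],"jaw":0},{"delta_pos":[-19,0,11],"twist":[0,0,0],"jaw":0},{"delta_pos":[-23,0,13],"twist":[0,0,0],"jaw":0},{"delta_pos":[-27,0,15.5],"twist":[0,0,0],"jaw":0},{"delta_pos":[-30,1,17.2],"twist":[0,0,0],"jaw":0},{"delta_pos":[-31.4,3,18],"twist":[0,0,0],"jaw":0},{"delta_pos":[-31.4,6,18],"twist":[0,0,0],"jaw":0}]'
python3 - <<'E'
from h import *
from rig import imaging
M=go(st(44,95,168))
for n in("top","scene"):
    c=imaging.capture(n); np.savez(f"pics/{n}1.npz",**c)
    x=(slice(150,290),slice(190,370)) if n=="top" else (slice(80,290),slice(200,440))
    cr=c["frame"][x][:,:,::-1]; s=min(800/cr.shape[1],600/cr.shape[0]); cv2.imwrite(f"pics/c1_{n}.png",cv2.resize(cr,None,fx=s,fy=s,interpolation=cv2.INTER_CUBIC))
go(st(44,95,168))
E
```

```text
time_s: 1.77
eef_pos: [428.5, 177.8, 200.8]
ee_rot: [0.556, -0.553, 0.438, -0.439]
force: [0.9, -0.8, -0.7]
grip_width: -0.004
t 1.77 tcp [428.5 177.8 200.8] F [ 0.9 -0.8 -0.7] delta_cm [-0.26  3.28  0.26]
t 1.87 tcp [424.8 173.7 196.8] F [ 0.3 -0.7  0.5] delta_cm [-0.57  2.88  0.75]
```

View pics/c1_scene.png

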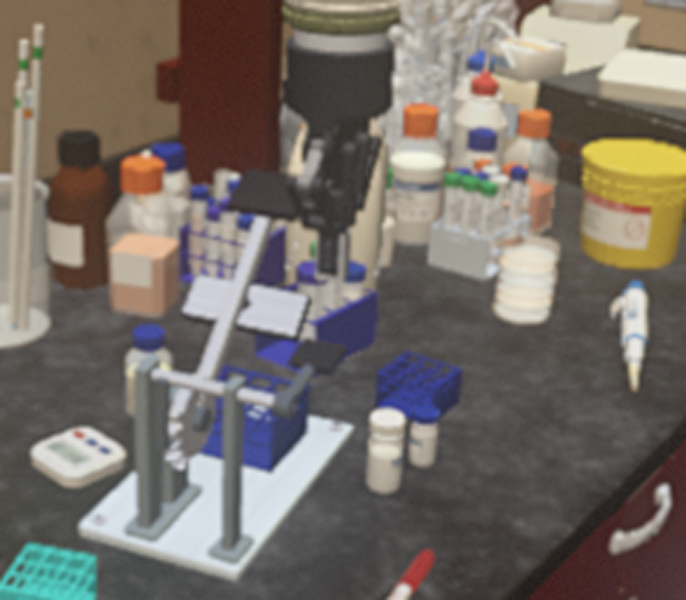

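View pics/c1_top.png

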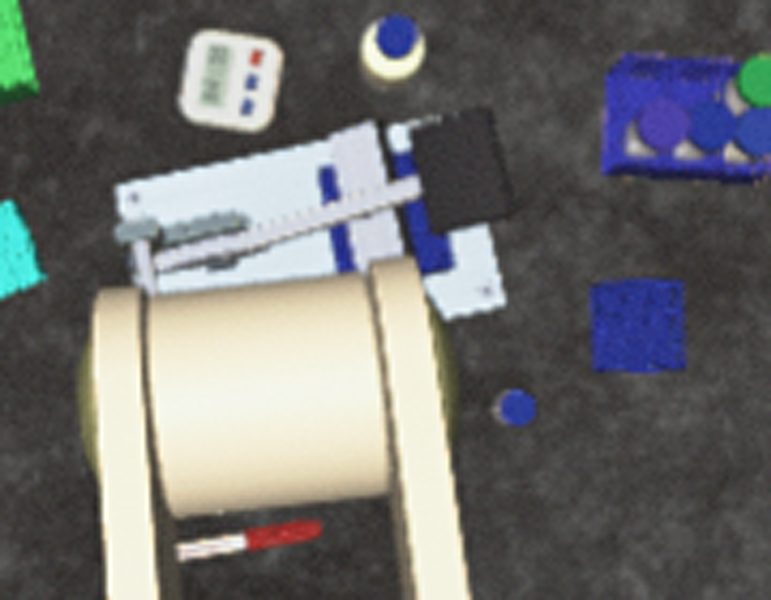

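The scene crop shows the shut fingertips (330,270) hovering over the lever pad (318,355). The push plate and arm are undisturbed. I'll settle just above the pad first.

```bash
python3 -m handwheel '[{"delta_pos":[0,0.5,0],"twist":[0,0,0],"jaw":0},{"delta_pos":[0,1,0],"twist":[0,0,0],"jaw":0},{"delta_pos":[0,1.5,0],"twist":[0,0,0],"jaw":0},{"delta_pos":[0,2,0],"twist":[0,0,0],"jaw":0},{"delta_pos":[0,2,0],"twist":[0,0,0],"jaw":0},{"delta_pos":[0,2,0],"twist":[0,0,0],"jaw":0},{"delta_pos":[0,2,0],"twist":[0,0,0],"jaw":0},{"delta_pos":[0,2,0],"twist":[0,0,0],"jaw":0},{"delta_pos":[0,2,0],"twist":[0,0,0],"jaw":0},{"delta_pos":[0,2,0],"twist":[0,0,0],"jaw":0}]'
python3 - <<'E'
from h import *
from rig import imaging
M=go(st(44,95,168));print(M.round(3))
c=imaging.capture("scene"); np.savez("pics/scene2.npz",**c)
p=proj(c,tool()[0]["eef_pos"])[0]; q=proj(c,st(44,95,168))[0]; print(p,q)
cr=c["frame"][170:240,260:360,::-1].copy(); 
cr=cv2.resize(cr,None,fx=8,fy=8,interpolation=cv2.INTER_CUBIC)
for a,k in((p,(0,0,255)),(q,(0,255,0))): cv2.circle(cr,(int((a[0]-260+.5)*8),int((a[1]-170+.5)*8)),4,k,-1)
cv2.imwrite("pics/c2.png",cr)
E
```

```text
time_s: 2.7
eef_pos: [427.3, 173.1, 180.9]
ee_rot: [0.553, -0.553, 0.44, -0.44]
force: [-0.6, -0.4, -0.8]
grip_width: 0.002
t 2.7 tcp [427.3 173.1 180.9] F [-0.6 -0.4 -0.8] delta_cm [-0.7   1.29  0.5 ]
[[ 0.225  0.     0.974]
 [-0.974  0.     0.225]
 [ 0.    -1.     0.   ]]
[315.17080526 194.73682822] [311.48874806 200.96234777]
```

View pics/c2.png

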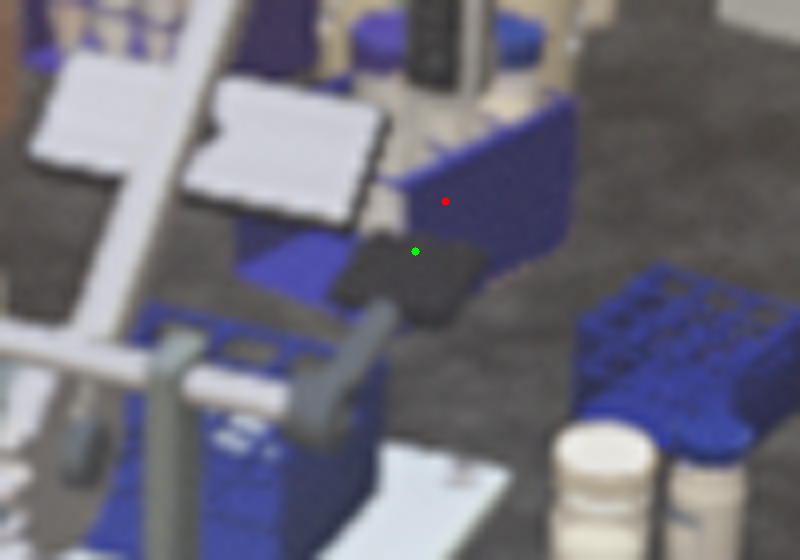

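The projected TCP (red, 445,201) lies well below where the fingertips seem to end (445,90), so I'll check with depth before pressing.

```bash
python3 - <<'E'
from h import *
c=load("pics/scene2.npz"); W=cloud(c)
m=(abs(W[...,0]-427)<70)&(abs(W[...,1]-173)<70)&(W[...,2]>150)&(W[...,2]<300)
P=W[m]; print(len(P)); 
for lo in range(150,300,10):
    q=P[(P[:,2]>=lo)&(P[:,2]<lo+10)]
    if len(q): print(lo,len(q),q.min(0).round(),q.max(0).round())
for v in range(170,205,3): print(v,[ (W[v,u].round().astype(int).tolist()) for u in (312,315,318)])
E
```

```text
953
150 99 [409. 104. 150.] [497. 243. 160.]
160 170 [411. 109. 160.] [497. 212. 168.]
210 38 [415. 165. 210.] [438. 188. 220.]
220 51 [414. 165. 220.] [435. 192. 230.]
230 54 [415. 168. 230.] [433. 191. 240.]
240 51 [416. 168. 240.] [432. 191. 250.]
250 37 [410. 146. 250.] [432. 208. 260.]
260 100 [407. 140. 260.] [434. 216. 270.]
270 91 [407. 126. 270.] [429. 223. 280.]
280 124 [405. 119. 280.] [430. 231. 290.]
290 138 [402. 114. 290.] [430. 239. 300.]
170 [[429, 186, 241], [421, 187, 244], [420, 178, 241]]
173 [[429, 186, 235], [423, 185, 236], [418, 180, 235]]
176 [[427, 189, 229], [421, 186, 230], [417, 181, 229]]
179 [[426, 190, 223], [421, 186, 223], [419, 177, 221]]
182 [[429, 185, 214], [425, 180, 213], [417, 180, 216]]
185 [[597, -62, 74], [602, -84, 65], [595, -88, 66]]
188 [[594, -59, 67], [598, -79, 59], [589, -81, 61]]
191 [[594, -58, 58], [590, -68, 56], [588, -80, 52]]
194 [[590, -54, 51], [589, -67, 47], [588, -81, 43]]
197 [[591, -55, 42], [588, -66, 39], [589, -82, 32]]
200 [[433, 176, 168], [430, 169, 166], [423, 167, 167]]
203 [[428, 182, 164], [421, 181, 166], [417, 177, 166]]
```

```bash
python3 - <<'E'
from h import *
from rig import imaging
def tip(c,nm):
    W=cloud(c); d=c["frame"].max(2)<255
    m=(abs(W[...,0]-427)<25)&(abs(W[...,1]-177)<25)&(W[...,2]>172)&(W[...,2]<320)
    P=W[m]; lo=P[P[:,2].argsort()[:15]]; print(nm,len(P),"lowest z",P[:,2].min().round(1),lo.mean(0).round(1))
tip(load("pics/scene1.npz"),"s1 (state z 200.8)"); tip(load("pics/scene2.npz"),"s2 (state 180.9)")
go([0,0,0]); c=imaging.capture("scene"); np.savez("pics/scene3.npz",**c); tip(c,"now"); s,_=tool(); print(s["eef_pos"],s["grip_width"],s["joints"])
E
```

```text
s1 (state z 200.8) 458 lowest z 224.2 [424.8 183.  225.8]
s2 (state 180.9) 557 lowest z 210.5 [425.1 180.1 213. ]
t 2.75 tcp [427.2 173.  180.8] F [ 0.2 -0.1 -0.1] delta_cm [  7.25  18.07 -45.53]
now 554 lowest z 211.2 [426.6 180.9 213. ]
[427.21492822 173.07492081 180.74995769] -5.240531470795975e-05 [1.29841661e-01 1.89301870e-01 1.71151292e+00 1.28690930e-05
 1.24068096e+00 1.47377140e+00]
```

The depth image puts the visible tip near z≈211 while the state says 181. The pad at 164–168 agrees with its description. I'll descend slowly and let contact force settle which one is right, shifting 5 mm towards the pad centre as I go.

```bash
python3 -m handwheel '[{"delta_pos":[-0.2,0,0.1],"twist":[0,0,0],"jaw":0},{"delta_pos":[-0.4,0,0.3],"twist":[0,0,0],"jaw":0},{"delta_pos":[-0.4,0.2,0.3],"twist":[0,0,0],"jaw":0},{"delta_pos":[-0.4,0.4,0.3],"twist":[0,0,0],"jaw":0},{"delta_pos":[-0.4,0.7,0.3],"twist":[0,0,0],"jaw":0},{"delta_pos":[-0.4,0.9,0.3],"twist":[0,0,0],"jaw":0},{"delta_pos":[-0.4,1.1,0.3],"twist":[0,0,0],"jaw":0},{"delta_pos":[-0.4,1.3,0.3],"twist":[0,0,0],"jaw":0},{"delta_pos":[-0.4,1.5,0.3],"twist":[0,0,0],"jaw":0},{"delta_pos":[-0.4,1.5,0.3],"twist":[0,0,0],"jaw":0}]'
python3 - <<'E'
from h import *
from rig import imaging
go(st(44,95,168))
c=imaging.capture("scene"); np.savez("pics/scene4.npz",**c)
cr=c["frame"][130:240,240:380,::-1].copy(); 
cv2.imwrite("pics/c4.png",cv2.resize(cr,None,fx=5,fy=5,interpolation=cv2.INTER_CUBIC))
E
```

```text
time_s: 3.63
eef_pos: [429.0, 177.6, 165.3]
ee_rot: [-0.553, 0.554, -0.44, 0.44]
force: [0.1, -0.0, -0.5]
grip_width: 0.0
t 3.63 tcp [429.  177.6 165.3] F [ 0.1 -0.  -0.5] delta_cm [-0.3  -0.27  0.22]
```

View pics/c4.png

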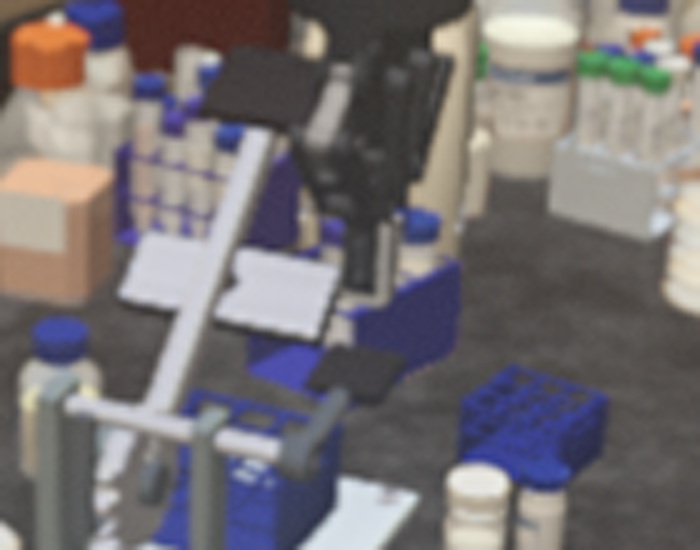

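There is no contact at state z=165, and the visible tip (367,290) is still above the pad (355,370). The camera is right, so the state TCP lies about 30 mm beyond the real fingertip. I'll continue down slowly.

```bash
python3 -m handwheel '[{"delta_pos":[-0.1,0.4,0.1],"twist":[0,0,0],"jaw":0},{"delta_pos":[-0.1,0.8,0.1],"twist":[0,0,0],"jaw":0},{"delta_pos":[-0.1,1.2,0.1],"twist":[0,0,0],"jaw":0},{"delta_pos":[-0.1,1.5,0.1],"twist":[0,0,0],"jaw":0},{"delta_pos":[-0.1,1.8,0.1],"twist":[0,0,0],"jaw":0},{"delta_pos":[-0.1,2.1,0.1],"twist":[0,0,0],"jaw":0},{"delta_pos":[-0.1,2.4,0.1],"twist":[0,0,0],"jaw":0},{"delta_pos":[-0.1,2.5,0.1],"twist":[0,0,0],"jaw":0},{"delta_pos":[-0.1,2.5,0.1],"twist":[0,0,0],"jaw":0},{"delta_pos":[-0.1,2.5,0.1],"twist":[0,0,0],"jaw":0}]'
python3 - <<'E'
from h import *
from rig import imaging
go(st(44,95,168))
c=imaging.capture("scene"); np.savez("pics/scene5.npz",**c)
W=cloud(c); m=(abs(W[...,0]-428)<25)&(abs(W[...,1]-180)<25)&(W[...,2]>172)&(W[...,2]<320); print(W[m][:,2].min(), W[m&(W[...,2]<185)].mean(0))
cr=c["frame"][150:230,260:360,::-1].copy(); 
cv2.imwrite("pics/c5.png",cv2.resize(cr,None,fx=6,fy=6,interpolation=cv2.INTER_CUBIC))
E
```

```text
time_s: 4.52
eef_pos: [430.0, 178.8, 140.7]
ee_rot: [0.553, -0.553, 0.44, -0.44]
force: [-0.6, 0.5, -0.4]
grip_width: -0.001
t 4.52 tcp [430.  178.8 140.7] F [-0.6  0.5 -0.4] delta_cm [-0.2  -2.73  0.1 ]
172.11780814183027 [426.47407442 187.41061164 179.19766251]
```

View pics/c5.png

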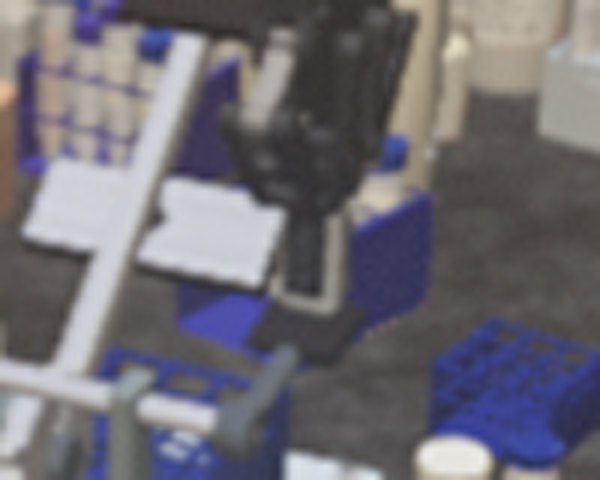

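The tip (310,300) is just over the pad (308,328), slightly on its far half, so I'll shift 5 mm towards the shaft and press.

```bash
python3 -m handwheel '[{"delta_pos":[-0.3,0,0],"twist":[0,0,0],"jaw":0},{"delta_pos":[-0.5,0,0],"twist":[0,0,0],"jaw":0},{"delta_pos":[-0.5,0.3,0],"twist":[0,0,0],"jaw":0},{"delta_pos":[-0.5,0.6,0],"twist":[0,0,0],"jaw":0},{"delta_pos":[-0.5,0.9,0],"twist":[0,0,0],"jaw":0},{"delta_pos":[-0.5,1.2,0],"twist":[0,0,0],"jaw":0},{"delta_pos":[-0.4,1.5,0],"twist":[0,0,0],"jaw":0},{"delta_pos":[-0.4,1.8,0],"twist":[0,0,0],"jaw":0},{"delta_pos":[-0.4,2.0,0],"twist":[0,0,0],"jaw":0},{"delta_pos":[-0.4,2.0,0],"twist":[0,0,0],"jaw":0}]'
python3 - <<'E'
from h import *
from rig import imaging
go(st(44,95,168))
c=imaging.capture("scene"); np.savez("pics/scene6.npz",**c)
cr=c["frame"][150:230,260:360,::-1].copy(); 
cv2.imwrite("pics/c6.png",cv2.resize(cr,None,fx=6,fy=6,interpolation=cv2.INTER_CUBIC))
E
```

```text
time_s: 5.4
eef_pos: [428.9, 182.6, 120.2]
ee_rot: [-0.553, 0.554, -0.44, 0.44]
force: [0.1, 0.6, -0.6]
grip_width: -0.002
t 5.4 tcp [428.9 182.6 120.2] F [ 0.1  0.6 -0.6] delta_cm [ 0.19 -4.78  0.12]
```

View pics/c6.png

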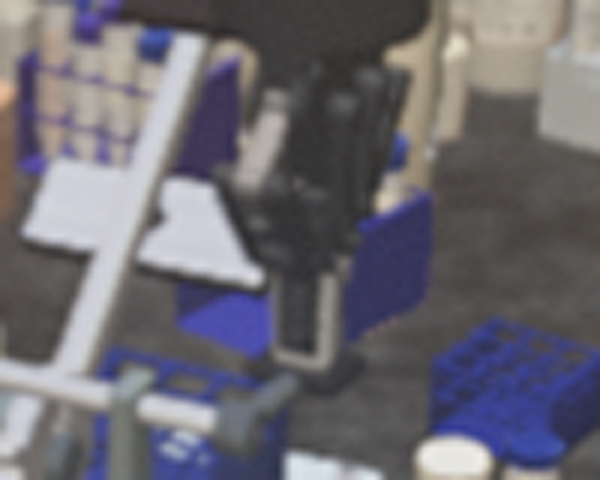

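The tip is on the pad and the lever has gone down (pad now at about (308,370)), yet the force still reads about 0, so I'll watch the torques as well.

```bash
python3 -c "
from h import *
s,_=tool(); print(s['tau'].round(2),s['force'].round(2))"
python3 -m handwheel '[{"delta_pos":[0,0.2,0],"twist":[0,0,0],"jaw":0},{"delta_pos":[0.1,0.4,0],"twist":[0,0,0],"jaw":0},{"delta_pos":[0.1,0.5,0],"twist":[0,0,0],"jaw":0},{"delta_pos":[0.1,0.6,0],"twist":[0,0,0],"jaw":0},{"delta_pos":[0.1,0.6,0],"twist":[0,0,0],"jaw":0},{"delta_pos":[0.1,0.6,0],"twist":[0,0,0],"jaw":0},{"delta_pos":[0.1,0.6,0],"twist":[0,0,0],"jaw":0},{"delta_pos":[0.1,0.6,0],"twist":[0,0,0],"jaw":0},{"delta_pos":[0.1,0.6,0],"twist":[0,0,0],"jaw":0},{"delta_pos":[0.1,0.6,0],"twist":[0,0,0],"jaw":0}]'
python3 - <<'E'
from h import *
from rig import imaging
s,_=tool(); print(s['tau'].round(2))
go(st(44,95,168))
c=imaging.capture("scene"); np.savez("pics/scene7.npz",**c)
for n in (2,6,7):
    c=load(f"pics/scene{n}.npz"); W=cloud(c); f=c["frame"].max(2)
    d=(W-O); sx=d@SX; sy=d@SY
    m=(abs(sx-42)<20)&(abs(sy-95)<20)&(W[...,2]>130)&(W[...,2]<172)&(f<85)
    P=W[m]; A=np.c_[sx[m]-44,sy[m]-95,np.ones(m.sum())]; r=np.linalg.lstsq(A,P[:,2],rcond=None)[0]; print(n,m.sum(),"pad plane",r.round(3),"zmax",P[:,2].max().round(1),np.percentile(P[:,2],[10,50,90]).round(1))
E
```

```text
[-8.000e-02 -3.611e+01 -2.304e+01 -3.000e-02 -7.000e-02  0.000e+00] [0.08 0.85 0.12]
time_s: 6.28
eef_pos: [429.2, 181.7, 114.7]
ee_rot: [-0.553, 0.553, -0.44, 0.44]
force: [-0.1, 0.2, 0.3]
grip_width: -0.0
[ -0.   -36.37 -22.85  -0.     0.     0.  ]
t 6.28 tcp [429.2 181.7 114.7] F [-0.1  0.2  0.3] delta_cm [ 0.1  -5.33  0.11]
2 132 pad plane [-1.77000e-01 -4.50000e-02  1.64977e+02] zmax 167.8 [162.1 164.3 166.8]
6 77 pad plane [4.0800e-01 1.7000e-02 1.4949e+02] zmax 171.4 [146.8 149.7 166.9]
7 93 pad plane [ 6.32000e-01 -1.12000e-01  1.44838e+02] zmax 171.4 [140.6 146.2 167.3]
```

```bash
python3 -m handwheel '[{"delta_pos":[0,0.1,0],"twist":[0,0,0],"jaw":0},{"delta_pos":[0,0.2,0],"twist":[0,0,0],"jaw":0},{"delta_pos":[0,0.3,0],"twist":[0,0,0],"jaw":0},{"delta_pos":[0,0.3,0],"twist":[0,0,0],"jaw":0},{"delta_pos":[0,0.3,0],"twist":[0,0,0],"jaw":0},{"delta_pos":[0,0.3,0],"twist":[0,0,0],"jaw":0},{"delta_pos":[0,0.3,0],"twist":[0,0,0],"jaw":0},{"delta_pos":[0,0.3,0],"twist":[0,0,0],"jaw":0},{"delta_pos":[0,0.3,0],"twist":[0,0,0],"jaw":0},{"delta_pos":[0,0.3,0],"twist":[0,0,0],"jaw":0}]'
python3 -c "
from h import *
s,_=tool(); print(s['tau'].round(2)); go([0,0,0])"
```

```text
time_s: 7.17
eef_pos: [429.5, 181.9, 112.8]
ee_rot: [0.554, -0.553, 0.44, -0.44]
force: [-4.6, 0.3, 13.5]
grip_width: -0.003
[-7.400e-01 -3.097e+01 -2.076e+01 -1.500e-01 -1.160e+00  2.000e-02]
t 7.17 tcp [429.5 181.9 112.8] F [-4.6  0.3 13.5] delta_cm [  8.06  11.23 -45.95]
```

Force has risen to 13.5 N at state z=112.8 (real tip about 142), so the lever is at its stop. I'll lift off straight up.

```bash
python3 -m handwheel '[{"delta_pos":[0,-0.5,0],"twist":[0,0,0],"jaw":0},{"delta_pos":[0,-1.5,0],"twist":[0,0,0],"jaw":0},{"delta_pos":[0,-4,0],"twist":[0,0,0],"jaw":0},{"delta_pos":[0,-7,0],"twist":[0,0,0],"jaw":0},{"delta_pos":[0,-10,0],"twist":[0,0,0],"jaw":0},{"delta_pos":[0,-13,0],"twist":[0,0,0],"jaw":0},{"delta_pos":[0,-15,0],"twist":[0,0,0],"jaw":0},{"delta_pos":[0,-16,0],"twist":[0,0,0],"jaw":0},{"delta_pos":[0,-16,0],"twist":[0,0,0],"jaw":0},{"delta_pos":[0,-16,0],"twist":[0,0,0],"jaw":0}]'
python3 - <<'E'
from h import *
from rig import imaging
go([553,79,262])
c=imaging.capture("scene"); np.savez("pics/scene8.npz",**c)
W=cloud(c); f=c["frame"].max(2); d=(W-O); sx=d@SX; sy=d@SY
m=(abs(sx-42)<20)&(abs(sy-95)<20)&(W[...,2]>125)&(W[...,2]<172)&(f<85)
P=W[m]; print(m.sum(),"pad med z",np.median(P[:,2]).round(1), "max",P[:,2].max())
A=np.c_[sx[m]-44,sy[m]-95,np.ones(m.sum())]; print(np.linalg.lstsq(A,P[:,2],rcond=None)[0].round(3))
cr=c["frame"][110:245,240:380,::-1].copy(); 
cv2.imwrite("pics/c8.png",cv2.resize(cr,None,fx=4,fy=4,interpolation=cv2.INTER_CUBIC))
E
```

```text
time_s: 8.0
eef_pos: [429.1, 181.7, 270.7]
ee_rot: [-0.553, 0.554, -0.44, 0.44]
force: [0.6, -0.6, -0.3]
grip_width: 0.002
t 8.0 tcp [429.1 181.7 270.7] F [ 0.6 -0.6 -0.3] delta_cm [12.79  0.86  9.77]
77 pad med z 141.6 max 145.75449406906026
[ 1.29000e-01 -6.70000e-02  1.40929e+02]
```

View pics/c8.png

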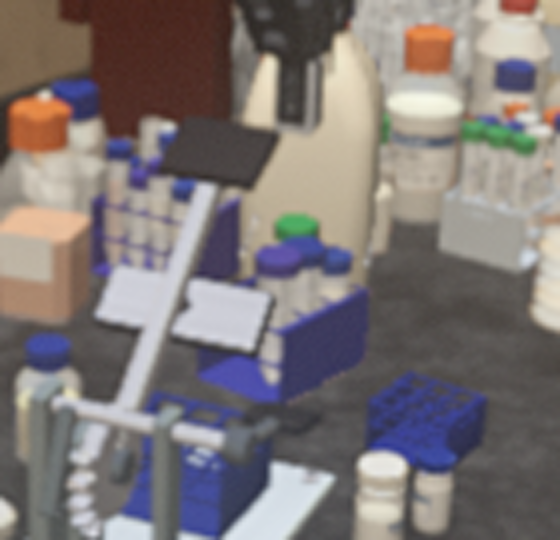

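The lever pad (285,418) sits at z≈141 and stays down (it was 165), and the pawl has swung out. The arm is untouched. Next I'll move above the push plate.

```bash
python3 -m handwheel '[{"delta_pos":[1.5,0,1],"twist":[0,0,0],"jaw":0},{"delta_pos":[4,0,3],"twist":[0,0,0],"jaw":0},{"delta_pos":[7,0,5],"twist":[0,0,0],"jaw":0},{"delta_pos":[10,0,7.5],"twist":[0,0,0],"jaw":0},{"delta_pos":[12,0,9],"twist":[0,0,0],"jaw":0},{"delta_pos":[12.8,0,9.7],"twist":[0,0,0],"jaw":0},{"delta_pos":[12.8,0,9.7],"twist":[0,0,0],"jaw":0},{"delta_pos":[12.8,0.5,9.7],"twist":[0,0,0],"jaw":0},{"delta_pos":[12.8,1,9.7],"twist":[0,0,0],"jaw":0},{"delta_pos":[12.8,1,9.7],"twist":[0,0,0],"jaw":0}]'
python3 - <<'E'
from h import *
from rig import imaging
go([553,79,238])
c=imaging.capture("scene"); np.savez("pics/scene9.npz",**c)
W=cloud(c)
m=(abs(W[...,0]-553)<30)&(abs(W[...,1]-82)<25)&(W[...,2]>256)&(W[...,2]<330)
P=W[m]; print("tip lowest",P[:,2].min(), P[P[:,2]<P[:,2].min()+15].min(0),P[P[:,2]<P[:,2].min()+15].max(0))
cr=c["frame"][80:180,220:360,::-1].copy(); 
cv2.imwrite("pics/c9.png",cv2.resize(cr,None,fx=5,fy=5,interpolation=cv2.INTER_CUBIC))
s,M=tool()
piv=st(60,0,95)
for th in np.arange(0.03,.78,.08):
    ph=np.radians(46.4)-th; al=abs(np.radians(26)-th)
    X=piv-200.7*np.cos(ph)*SX+np.array([0,0,200.7*np.sin(ph)+12*np.tan(al)-29.5])
    print(th.round(2),X.round(1),"delta",(M.T@(X-s["eef_pos"])/10).round(2))
E
```

```text
time_s: 8.88
eef_pos: [551.3, 80.0, 260.5]
ee_rot: [-0.553, 0.554, -0.44, 0.439]
force: [-0.1, 0.4, 0.3]
grip_width: -0.002
t 8.88 tcp [551.3  80.  260.5] F [-0.1  0.4  0.3] delta_cm [0.13 2.25 0.15]
tip lowest 290.9235218736548 [539.8881509   69.75864289 290.92352187] [560.45865852  96.75794232 305.77283839]
0.03 [553.   80.6 212. ] delta [-0.04  4.92  0.16]
0.11 [555.6  70.1 199.1] delta [1.04 6.21 0.18]
0.19 [558.   60.5 185.3] delta [2.03 7.59 0.19]
0.27 [560.1  52.  170.9] delta [2.91 9.03 0.2 ]
0.35 [561.9  44.5 155.8] delta [ 3.68 10.54  0.21]
0.43 [563.4  38.2 140.2] delta [ 4.33 12.1   0.22]
0.51 [564.7  33.  125.5] delta [ 4.87 13.57  0.23]
0.59 [565.7  29.  110.9] delta [ 5.28 15.03  0.24]
0.67 [566.4  26.2  96.1] delta [ 5.57 16.51  0.24]
0.75 [566.8  24.6  81.2] delta [ 5.73 18.    0.25]
```

View pics/c9.png

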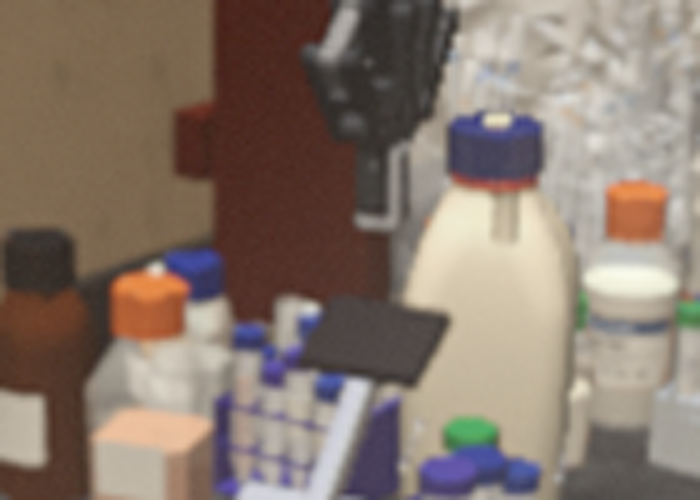

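The visible tip (378,222), at z≈291, is centred over the push plate (377,340), and the 30 mm tool offset is confirmed. I'll go down to contact and start along the arc.

```bash
python3 -m handwheel '[{"delta_pos":[0,1.5,0.1],"twist":[0,0,0],"jaw":0},{"delta_pos":[0,3,0.1],"twist":[0,0,0],"jaw":0},{"delta_pos":[0,4,0.1],"twist":[0,0,0],"jaw":0},{"delta_pos":[0,4.5,0.1],"twist":[0,0,0],"jaw":0},{"delta_pos":[0,4.8,0.1],"twist":[0,0,0],"jaw":0},{"delta_pos":[0.2,5.2,0.1],"twist":[0,0,0],"jaw":0},{"delta_pos":[0.5,5.6,0.1],"twist":[0,0,0],"jaw":0},{"delta_pos":[0.8,5.9,0.1],"twist":[0,0,0],"jaw":0},{"delta_pos":[1,6.2,0.1],"twist":[0,0,0],"jaw":0},{"delta_pos":[1.3,6.6,0.1],"twist":[0,0,0],"jaw":0}]'
python3 - <<'E'
from h import *
from rig import imaging
go([0,0,0])
c=imaging.capture("scene"); np.savez("pics/scene10.npz",**c)
go([0,0,0])
cr=c["frame"][90:230,220:360,::-1].copy(); 
cv2.imwrite("pics/c10.png",cv2.resize(cr,None,fx=4,fy=4,interpolation=cv2.INTER_CUBIC))
E
```

```text
time_s: 9.77
eef_pos: [557.0, 65.9, 196.8]
ee_rot: [0.554, -0.553, 0.439, -0.441]
force: [-2.3, -1.8, 6.4]
grip_width: 0.003
t 9.77 tcp [557.   65.9 196.8] F [-2.3 -1.8  6.4] delta_cm [ -6.13  19.56 -55.79]
t 9.82 tcp [557.   65.3 196. ] F [ 0.3 -2.3  6. ] delta_cm [ -6.17  19.51 -55.78]
```

View pics/c10.png

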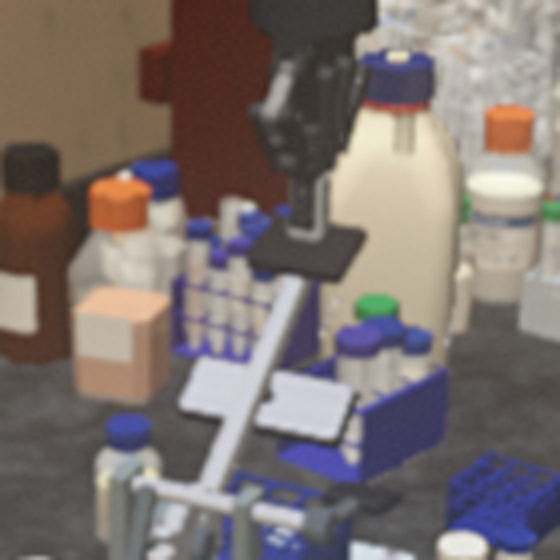

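The fingertips (308,235) sit on the middle of the push plate with 6 N, and the arm is coming down. I'll keep following the arc.

```bash
python3 -m handwheel '[{"delta_pos":[0.4,0.5,0],"twist":[0,0,0],"jaw":0},{"delta_pos":[0.8,1.1,0],"twist":[0,0,0],"jaw":0},{"delta_pos":[1.2,1.8,0],"twist":[0,0,0],"jaw":0},{"delta_pos":[1.6,2.4,0],"twist":[0,0,0],"jaw":0},{"delta_pos":[2,3.2,0],"twist":[0,0,0],"jaw":0},{"delta_pos":[2.4,3.9,0],"twist":[0,0,0],"jaw":0},{"delta_pos":[2.7,4.7,0],"twist":[0,0,0],"jaw":0},{"delta_pos":[3,5.5,0.1],"twist":[0,0,0],"jaw":0},{"delta_pos":[3.3,6.2,0.1],"twist":[0,0,0],"jaw":0},{"delta_pos":[3.5,6.9,0.1],"twist":[0,0,0],"jaw":0}]'
python3 - <<'E'
from h import *
from rig import imaging
go([0,0,0])
c=imaging.capture("scene"); np.savez("pics/scene11.npz",**c)
go([566.8,24.6,81.2])
cr=c["frame"][110:250,220:360,::-1].copy(); 
cv2.imwrite("pics/c11.png",cv2.resize(cr,None,fx=4,fy=4,interpolation=cv2.INTER_CUBIC))
E
```

```text
time_s: 10.65
eef_pos: [566.2, 31.3, 127.4]
ee_rot: [0.553, -0.553, 0.439, -0.441]
force: [-0.2, -5.2, 5.9]
grip_width: 0.004
t 10.65 tcp [566.2  31.3 127.4] F [-0.2 -5.2  5.9] delta_cm [ -9.69  12.6  -55.91]
t 10.7 tcp [565.9  31.1 126. ] F [ 1.6 -3.4  2. ] delta_cm [ 0.65  4.48 -0.06]
```

View pics/c11.png

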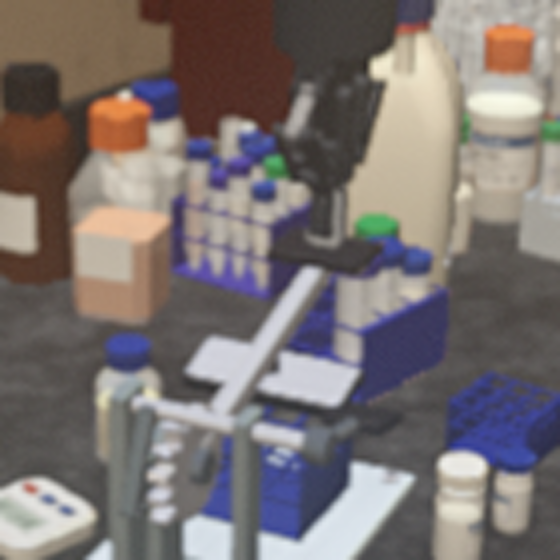

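The arm is about two thirds down, the tip is centred on the plate (325,240) and the lever is still down. I'll approach the rack more slowly.

```bash
python3 -m handwheel '[{"delta_pos":[0.1,0.5,0],"twist":[0,0,0],"jaw":0},{"delta_pos":[0.2,1,0],"twist":[0,0,0],"jaw":0},{"delta_pos":[0.3,1.5,0],"twist":[0,0,0],"jaw":0},{"delta_pos":[0.4,2,0],"twist":[0,0,0],"jaw":0},{"delta_pos":[0.5,2.4,0],"twist":[0,0,0],"jaw":0},{"delta_pos":[0.5,2.8,0],"twist":[0,0,0],"jaw":0},{"delta_pos":[0.6,3.1,0],"twist":[0,0,0],"jaw":0},{"delta_pos":[0.6,3.4,0],"twist":[0,0,0],"jaw":0},{"delta_pos":[0.6,3.6,0],"twist":[0,0,0],"jaw":0},{"delta_pos":[0.6,3.8,0],"twist":[0,0,0],"jaw":0}]'
python3 - <<'E'
from h import *
from rig import imaging
go([0,0,0])
c=imaging.capture("scene"); np.savez("pics/scene12.npz",**c)
go([566.8,24.6,81.2])
cr=c["frame"][130:260,220:370,::-1].copy(); 
cv2.imwrite("pics/c12.png",cv2.resize(cr,None,fx=5,fy=4.6,interpolation=cv2.INTER_CUBIC))
E
```

```text
time_s: 11.53
eef_pos: [567.6, 25.7, 89.4]
ee_rot: [0.553, -0.553, 0.439, -0.441]
force: [1.3, -5.0, 5.2]
grip_width: -0.0
t 11.53 tcp [567.6  25.7  89.4] F [ 1.3 -5.   5.2] delta_cm [-10.27   8.8  -55.91]
t 11.58 tcp [567.5  25.8  89. ] F [ 2.3 -4.1  3.5] delta_cm [ 0.1   0.78 -0.1 ]
```

View pics/c12.png

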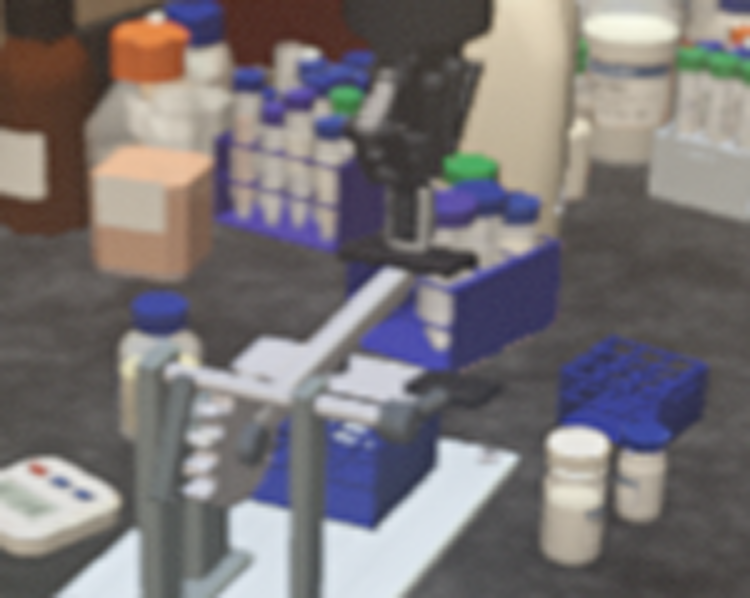

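The cross pad is just above the rack, so I'll finish in millimetre steps and watch for the force rise.

```bash
python3 -m handwheel '[{"delta_pos":[0,0.1,0],"twist":[0,0,0],"jaw":0},{"delta_pos":[0,0.2,0],"twist":[0,0,0],"jaw":0},{"delta_pos":[0,0.3,0],"twist":[0,0,0],"jaw":0},{"delta_pos":[0,0.4,0],"twist":[0,0,0],"jaw":0},{"delta_pos":[0,0.5,0],"twist":[0,0,0],"jaw":0},{"delta_pos":[0,0.6,0],"twist":[0,0,0],"jaw":0},{"delta_pos":[0,0.7,0],"twist":[0,0,0],"jaw":0},{"delta_pos":[0,0.7,0],"twist":[0,0,0],"jaw":0},{"delta_pos":[0,0.7,0],"twist":[0,0,0],"jaw":0},{"delta_pos":[0,0.7,0],"twist":[0,0,0],"jaw":0}]'
python3 -c "
from h import *
go([566.8,24.6,80.3])"
```

```text
time_s: 12.42
eef_pos: [567.5, 25.9, 82.3]
ee_rot: [0.553, -0.553, 0.439, -0.441]
force: [1.5, -6.3, 2.5]
grip_width: 0.0
t 12.42 tcp [567.5  25.9  82.3] F [ 1.5 -6.3  2.5] delta_cm [ 0.11  0.2  -0.1 ]
```

```bash
python3 -m handwheel '[{"delta_pos":[0,0.05,0],"twist":[0,0,0],"jaw":0},{"delta_pos":[0,0.1,0],"twist":[0,0,0],"jaw":0},{"delta_pos":[0,0.15,0],"twist":[0,0,0],"jaw":0},{"delta_pos":[0,0.2,0],"twist":[0,0,0],"jaw":0},{"delta_pos":[0,0.2,0],"twist":[0,0,0],"jaw":0},{"delta_pos":[0,0.2,0],"twist":[0,0,0],"jaw":0},{"delta_pos":[0,0.2,0],"twist":[0,0,0],"jaw":0},{"delta_pos":[0,0.2,0],"twist":[0,0,0],"jaw":0},{"delta_pos":[0,0.2,0],"twist":[0,0,0],"jaw":0},{"delta_pos":[0,0.2,0],"twist":[0,0,0],"jaw":0}]'
python3 - <<'E'
from h import *
from rig import imaging
go([566.8,24.6,80.3])
c=imaging.capture("scene"); np.savez("pics/scene13.npz",**c)
cr=c["frame"][170:260,230:350,::-1].copy(); 
cv2.imwrite("pics/c13.png",cv2.resize(cr,None,fx=6,fy=6,interpolation=cv2.INTER_CUBIC))
for n in (0,12,13):
    c=load(f"pics/scene{n}.npz"); W=cloud(c); d=W-O; sx=d@SX; sy=d@SY
    m=(sx<20)&(sx>-110)&(abs(sy)<55)&(abs(sy)>12)&(W[...,2]>45)&(W[...,2]<120)&(c["frame"].min(2)>120)
    P=W[m]; 
    if m.sum(): print(n,m.sum(),"pad top z pct",np.percentile(P[:,2],[5,50,95]).round(1),"sx",np.percentile(sx[m],[2,98]).round(), "slope",np.polyfit(sx[m],P[:,2],1).round(3))
E
```

```text
time_s: 13.25
eef_pos: [567.5, 25.8, 80.4]
ee_rot: [0.553, -0.553, 0.439, -0.441]
force: [1.6, -5.6, 4.2]
grip_width: 0.0
t 13.25 tcp [567.5  25.8  80.4] F [ 1.6 -5.6  4.2] delta_cm [ 0.11  0.01 -0.1 ]
0 5 pad top z pct [59.2 61.1 61.7] sx [-61. -15.] slope [4.100e-02 6.251e+01]
12 162 pad top z pct [79.3 81.8 84.3] sx [-65. -26.] slope [-0.119 76.135]
13 105 pad top z pct [75.  76.7 78.5] sx [-63. -29.] slope [-0.109 71.329]
```

View pics/c13.png

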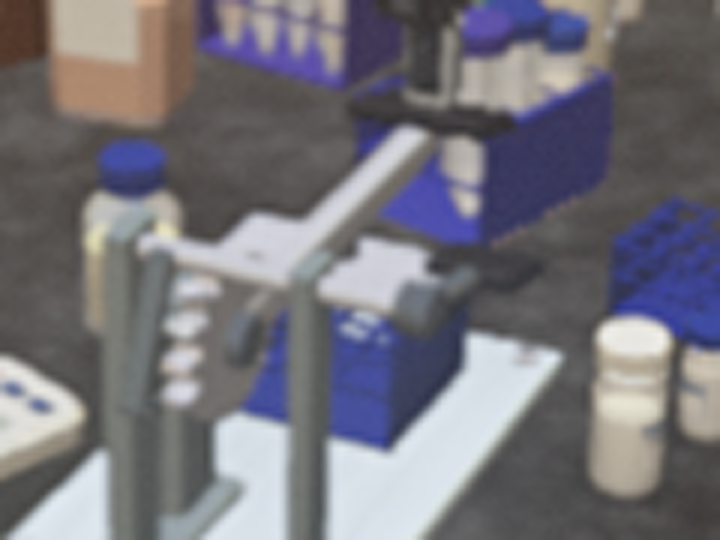

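Pad top z is 76.7 and still falling, with no force rise yet, so I'll continue in small steps.

```bash
python3 -m handwheel '[{"delta_pos":[-0.05,0.05,0],"twist":[0,0,0],"jaw":0},{"delta_pos":[-0.05,0.1,0],"twist":[0,0,0],"jaw":0},{"delta_pos":[-0.05,0.15,0],"twist":[0,0,0],"jaw":0},{"delta_pos":[-0.05,0.2,0],"twist":[0,0,0],"jaw":0},{"delta_pos":[-0.05,0.25,0],"twist":[0,0,0],"jaw":0},{"delta_pos":[-0.05,0.25,0],"twist":[0,0,0],"jaw":0},{"delta_pos":[-0.05,0.25,0],"twist":[0,0,0],"jaw":0},{"delta_pos":[-0.05,0.25,0],"twist":[0,0,0],"jaw":0},{"delta_pos":[-0.05,0.25,0],"twist":[0,0,0],"jaw":0},{"delta_pos":[-0.05,0.25,0],"twist":[0,0,0],"jaw":0}]'
python3 -c "
from h import *
go([566.8,24.6,80.3])"
```

```text
time_s: 14.13
eef_pos: [567.4, 26.3, 77.9]
ee_rot: [0.553, -0.553, 0.439, -0.441]
force: [1.4, -5.1, 3.6]
grip_width: -0.001
t 14.13 tcp [567.4  26.3  77.9] F [ 1.4 -5.1  3.6] delta_cm [ 0.16 -0.24 -0.1 ]
```

```bash
python3 -m handwheel '[{"delta_pos":[0,0.05,0],"twist":[0,0,0],"jaw":0},{"delta_pos":[0,0.1,0],"twist":[0,0,0],"jaw":0},{"delta_pos":[0,0.15,0],"twist":[0,0,0],"jaw":0},{"delta_pos":[0,0.2,0],"twist":[0,0,0],"jaw":0},{"delta_pos":[0,0.25,0],"twist":[0,0,0],"jaw":0},{"delta_pos":[0,0.25,0],"twist":[0,0,0],"jaw":0},{"delta_pos":[0,0.25,0],"twist":[0,0,0],"jaw":0},{"delta_pos":[0,0.25,0],"twist":[0,0,0],"jaw":0},{"delta_pos":[0,0.25,0],"twist":[0,0,0],"jaw":0},{"delta_pos":[0,0.25,0],"twist":[0,0,0],"jaw":0}]'
python3 - <<'E'
from h import *
from rig import imaging
go([566.8,24.6,80.3])
c=imaging.capture("scene"); np.savez("pics/scene14.npz",**c)
cr=c["frame"][170:260,230:350,::-1].copy(); 
cv2.imwrite("pics/c14.png",cv2.resize(cr,None,fx=6,fy=6,interpolation=cv2.INTER_CUBIC))
for n in (12,13,14):
    c=load(f"pics/scene{n}.npz"); W=cloud(c); d=W-O; sx=d@SX; sy=d@SY
    m=(sx<20)&(sx>-110)&(abs(sy)<55)&(abs(sy)>12)&(W[...,2]>45)&(W[...,2]<120)&(c["frame"].min(2)>120)
    P=W[m]; 
    if m.sum(): print(n,m.sum(),"pad top z pct",np.percentile(P[:,2],[5,50,95]).round(1),"sx",np.percentile(sx[m],[2,98]).round(), "slope",np.polyfit(sx[m],P[:,2],1).round(3))
E
```

```text
time_s: 14.97
eef_pos: [567.7, 26.2, 77.1]
ee_rot: [0.554, -0.553, 0.439, -0.442]
force: [-3.7, -4.8, 18.9]
grip_width: -0.001
t 14.97 tcp [567.7  26.2  77.1] F [-3.7 -4.8 18.9] delta_cm [ 0.14 -0.32 -0.12]
12 162 pad top z pct [79.3 81.8 84.3] sx [-65. -26.] slope [-0.119 76.135]
13 105 pad top z pct [75.  76.7 78.5] sx [-63. -29.] slope [-0.109 71.329]
14 90 pad top z pct [67.7 75.  76.3] sx [-64. -24.] slope [-0.153 67.046]
```

View pics/c14.png

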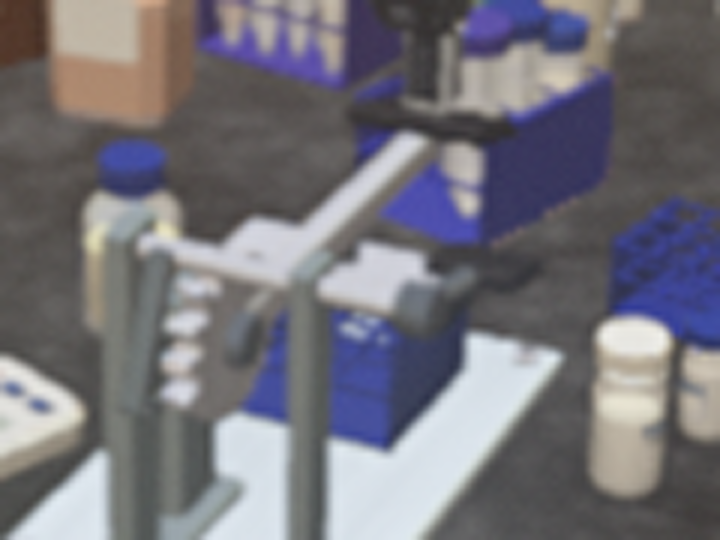

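Force jumped to 19 N with the motion stalled at z=77.1, so the cross pad is seated on the rack. I'll lift off straight up.

```bash
python3 -m handwheel '[{"delta_pos":[0,-0.3,0],"twist":[0,0,0],"jaw":0},{"delta_pos":[0,-1,0],"twist":[0,0,0],"jaw":0},{"delta_pos":[0,-3,0],"twist":[0,0,0],"jaw":0},{"delta_pos":[0,-6,0],"twist":[0,0,0],"jaw":0},{"delta_pos":[0,-9,0],"twist":[0,0,0],"jaw":0},{"delta_pos":[0,-12,0],"twist":[0,0,0],"jaw":0},{"delta_pos":[0,-15,0],"twist":[0,0,0],"jaw":0},{"delta_pos":[2,-18,-1],"twist":[0,0,0],"jaw":0},{"delta_pos":[5,-19,-2],"twist":[0,0,0],"jaw":0},{"delta_pos":[8,-19,-4],"twist":[0,0,0],"jaw":0}]'
python3 -m handwheel '[{"delta_pos":[3,0,-2],"twist":[0,0,0],"jaw":0},{"delta_pos":[6,0,-4],"twist":[0,0,0],"jaw":0},{"delta_pos":[9,0,-6],"twist":[0,0,0],"jaw":0},{"delta_pos":[12,0,-8],"twist":[0,0,0],"jaw":0},{"delta_pos":[15,0,-10],"twist":[0,0,0],"jaw":0},{"delta_pos":[17,0,-11],"twist":[0,0,0],"jaw":0},{"delta_pos":[18,0,-12],"twist":[0,0,0],"jaw":0},{"delta_pos":[18,0,-12],"twist":[0,0,0],"jaw":0},{"delta_pos":[18,0,-12],"twist":[0,0,0],"jaw":0},{"delta_pos":[18,0,-12],"twist":[0,0,0],"jaw":0}]'
python3 - <<'E'
from h import *
from rig import imaging
go([566.8,24.6,80.3])
ims=[]
for n in("scene","top"):
    c=imaging.capture(n); np.savez(f"pics/{n}15.npz",**c); W=cloud(c); d=W-O; sx=d@SX; sy=d@SY; f=c["frame"].astype(int)
    x=(slice(150,270),slice(220,380)) if n=="scene" else (slice(150,270),slice(200,360))
    ims.append(cv2.resize(c["frame"][x][:,:,::-1],None,fx=5,fy=5,interpolation=cv2.INTER_CUBIC))
    cv2.imwrite(f"pics/c15_{n}.png",ims[-1])
    m=(sx<-110)&(sx>-175)&(abs(sy)<36)&(W[...,2]>90)&(W[...,2]<130)&(f.max(2)<80); P=W[m]
    print(n,"plate",m.sum(),P.mean(0).round(1),np.polyfit(sx[m],P[:,2],1).round(3))
    m=(abs(sx-42)<20)&(abs(sy-95)<20)&(W[...,2]>125)&(W[...,2]<172)&(f.max(2)<85); P=W[m]; print(" lever pad",m.sum(),np.median(P,0).round(1))
    c0=load(f"pics/{n}0.npz"); W0=cloud(c0)
    for nm,p in dict(white=(427,78,69),blue=(425,22,51),bot=(658,111,88),timer=(648,220,18)).items():
        u=proj(c,p)[0].round().astype(int); a=(slice(u[1]-8,u[1]+9),slice(u[0]-8,u[0]+9)); print("  ",nm,"img diff",np.abs(f[a]-c0["frame"][a].astype(int)).mean().round(1))
E
```

```text
time_s: 15.85
eef_pos: [546.7, -60.0, 267.6]
ee_rot: [0.555, -0.553, 0.438, -0.441]
force: [0.9, -0.6, -0.6]
grip_width: 0.005
time_s: 16.68
eef_pos: [469.5, -261.2, 264.7]
ee_rot: [0.554, -0.553, 0.44, -0.44]
force: [-0.6, -0.8, 0.7]
grip_width: 0.001
t 16.68 tcp [ 469.5 -261.2  264.7] F [-0.6 -0.8  0.7] delta_cm [-25.64  18.46  15.93]
scene plate 131 [561.   41.6 107.2] [  0.218 133.897]
 lever pad 83 [424.5 187.3 141.8]
   white img diff 1.1
   blue img diff 1.2
   bot img diff 1.3
   timer img diff 0.9
top plate 382 [565.7  25.7 105.5] [  0.277 144.077]
 lever pad 180 [429.3 180.2 141.3]
   white img diff 5.3
   blue img diff 4.6
   bot img diff 6.1
   timer img diff 8.4
```

View pics/c15_scene.png

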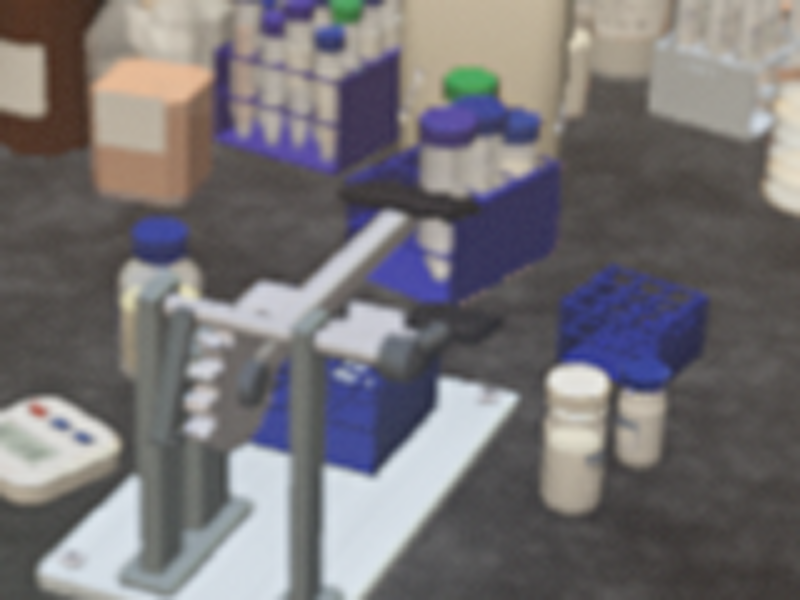

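View pics/c15_top.png

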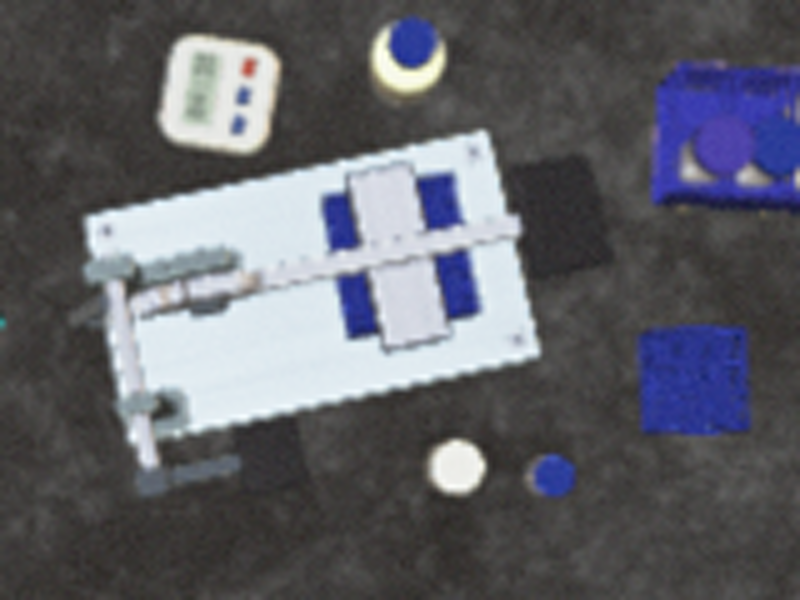

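```bash
python3 -c "
from rig import ctrl,telemetry
s=telemetry.sense(); print(s['time_s'],s['force'].round(1)); print(ctrl.finish_job())"
```

```text
16.7833 [ 0.5 -0.6  0.2]
the job is handed in; nothing more can be done
None
```

I pressed the release lever down to its stop, then pushed the hold-down arm down by its end plate until the cross pad seated on the navy tube rack. I then backed the robot clear and handed the job in at 16.8 s.

**Last checks**
- **Lever:** its pad stands at z≈141–142 mm, down from about 165–167, and has stayed there. The press stalled at 13.5 N, and the picture shows the pawl clear of the teeth.
- **Arm:** the push plate is at z≈105–107 mm, as described for arm down. The push stalled with the force jumping from about 4 to 19 N. That jump alone does not tell the rack from the arm's own stop, but the pictures show the pad lying across the rack.
- **Rack and bystanders:** the vials, bottle and timer are unchanged in the scene view. The top view differs slightly more, which I put down to shadows. I judged the rack's position only by eye, and it looked unmoved.
- **Robot:** the wrist force was about 0 N at hand-in.

**What disagreed**
- **Tip height:** the reported TCP height was about 30 mm below the fingertips seen in the depth images. Contact agreed with the cameras, so I used those.
- **Force on the lever:** it read about 0 whenever I stopped to check during the press, rising only at the stop.
- **Plate lean:** it measured about 12° (scene view) and 15.5° (top view), against the stated 17°. The pad's own slope fit was too noisy to use.

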